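# Power, lamp, picture at the stereo microscope

## Robot

A 7-joint arm with a two-finger parallel gripper is mounted at the origin on the work surface. World frame = base frame: x ahead of the robot, y to its left, z up, the work surface at z = 0. Lengths are in m, angles in rad, forces in N, time in s.
With the tool pointing down it reaches from about 0.4 to 0.925 m from the base axis. Payload 4.1 kg.
Tool frame: the origin (TCP) lies on the centre line of the jaws, within the pads' length; the fingertips stand 19 mm ahead of it and the grasp point (between the pads) is the TCP; z points along the fingers, y is the line along which they close (so a half turn about z gives the same grasp; the last joint's range is limited). The gripper opens to 85 mm and grips with 20 to 120 N. Pads are 22 mm wide; open, the fingers measure 114 mm over their backs; the gripper's body (76 mm by 85 mm) begins 54 mm behind the grasp point. The pads swing forward as they close: fully open they stand 13 mm farther back than shut.
Start: joints at [-1.266, 0.398, 0.045, 1.537, -0.019, 1.207, -0.051], TCP at [0.255, 0.598, 0.228] pointing down, gripper open.
Joint ranges: [-2.82, 2.82], [-0.49, 2.23], [-1.37, 1.46], [0, 2.46], [-1.36, 4.5], [0.23, 2], [-2.94, 2.94]. Speed limits (rad/s): [2.57, 2.57, 3.14, 3.14, 3.14, 3.14, 3.14].

## Interface

Orientations are given as a unit quaternion [w, x, y, z].
In Python, from bench import state, snapshot, camera_params, close_job gives the robot as it stands.
- The arm moves only by the tool step_arm, never from a script. Its argument "motion" is a list of rows, each an object of numbers: "tx", "ty", "tz": the shift along the tool's x, y, z in mm; "rx", "ry", "rz": the turn, a rotation vector about the tool's x, y, z in rad. In form: [{"tx": .., "ty": .., "tz": .., "rx": .., "ry": .., "rz": ..}, ...]. A call has exactly 5 rows; each row is the pose to reach, as a shift and turn from the pose commanded when the call began, along the tool's axes at that moment; what a row does not reach only later rows make up. A row lasts 1/10 s, in which the tool goes at most 50 mm and 8.59 degrees, less where a joint would pass 70% of its speed; a pose out of reach is approached as far as the arm can. A call with a gripper value outside its range is refused whole. "hand" is the opening, from 0 (shut) to 1 (fully open), set as the call begins (left out, the last holds). The fingers move at their own pace and stop on an object; the grip force is fixed at half the most. Time passes only in rows, so rows that repeat a pose let the fingers close, or fill a call up. It gives the time, the measured TCP pose, the force, the opening and the grip force at its end, in the units of the state.
- state(): the state, without advancing time (a new reading comes with each control period).
- snapshot(name): name is "scene" or "top" or "wrist"; returns (picture, depth): 480x640x3 uint8, red, green, blue; 480x640 float32, m along the optical axis (not along the pixel's ray), 0 where there is no reading.
- camera_params(name): a dict with "fx", "fy", "cx", "cy" (pixels), "world_to_cam" (4x4, takes a point from world to camera coordinates). Camera axes: x right, y down, z forward; pixel columns grow to the right and rows downward; lengths in m; the calibration is good to about 2 mm. A picture is of the moment at which its call begins: read the wrist's pose just before it. camera_params takes no time and is no camera call; for the wrist camera it gives the pose at the moment of the call.
- close_job(): hands the job in; it is judged then, once.
The state is a dict: "time_s": time; "joints": joint angles; "dq": joint speeds; "effort": joint torques, N m; "ee_pos": TCP position; "ee_rot": TCP orientation; "ft_force": force on the tool from outside, world axes, zero at the start; "moment": the same for the moment, N m; "grip_width": finger opening in m; "gripper_force": force on a finger pad.
Only numpy, scipy, OpenCV 4.12 (cv2) and the standard library are available. Lean on these libraries where they do the work, as an engineer would, in place of code of your own. Each camera call takes 0.05 s, during which the arm holds its last target. There are 200 camera calls.

## Task

Light and photograph the specimen under the microscope with three light fingertip presses, in this order: press the rocker of the power strip over to on, then press the switch of the gooseneck lamp beside the microscope down until it stays down, then press the round shutter key of the camera remote and let it come up again. Press the remote where it lies, without picking it up or pushing it away. Leave the microscope and the other things on the bench undisturbed, and finish clear of everything.

Things in the scene. Friction and masses are not known exactly. Their poses are not given: they have to be found in the camera images.
- strip: white three-socket power strip, fixed, 62 mm wide (its x), 240 mm long (its y), 42 mm tall, origin under its centre; two black plugs (up to 64 mm above the bench) sit in the two sockets towards its -y end, the black rocker near its +y end, on top
- strip_switch (a joint): rocker of the power strip, rad: 0 off, 0.36 fully over to on; on counts from 0.24. V-shaped, 22 mm wide, 34 mm long, its pivot 78 mm from the strip's origin along the strip's +y; while off its +y half stands up out of the strip, its outer end about 6 mm down from off to on. It needs about 3 N at the press point and stays where it is left; at its stop it gives a further millimetre for each 4 N; fully on, the pressed half lies level 45.5 mm above the bench
- strip_press (a point): the point to press: on the top of the rocker's raised half, 14 mm beyond the pivot, near its outer end, towards the strip's +y end (moves with the rocker; about 51 mm above the bench when off); a flat fingertip that reaches back over the pivot would ride on the other half and cannot press it right over; axes as the strip's when off
- lamp: gooseneck lamp beside the microscope (a second of the same kind, not wanted and not listed, stands at the far right of the bench), fixed (weighted): round base 132 mm across, its flat top 40 mm above the bench, origin under the base's centre. The neck (12 mm thick) rises from the base 36 mm along the lamp's +x and 24 mm along its +y, leans outward to +x and +y, and bends towards +y to a shade 200 mm up; nothing stands above the base's -x half, where the switch is
- lamp_switch (a joint): latching push switch of that lamp, m pressed down: 0 up (off), 0.006 fully down; on counts from 0.0035. Round, black, 29 mm across, stands 10 mm above the base's top when off. Needs about 3 N and stays where it is left; at its stop it gives a further millimetre for each 4 N
- lamp_press (a point): centre of the top of the lamp's switch, 26 mm from the base's centre along the lamp's -x, 50 mm above the bench when off (moves with the switch); axes as the lamp's
- remote: flat light grey camera remote lying loose on the bench, 98 mm long (its x), 40 mm wide, 15 mm tall, 130 g, origin under its centre; one round key on top
- shutter (a joint): shutter key of the remote, m pressed down: 0 up, 0.004 fully down; counts as pressed from 0.0025. Round, black, 21 mm across, stands 8 mm above the case. A spring brings it up again; fully down takes about 3 N, and at its stop it gives a further millimetre for each 4 N
- shutter_press (a point): centre of the top of the shutter key, 14 mm from the remote's centre along its -x, 23 mm above the bench when up (moves with the key); axes as the remote's
- microscope: stereo microscope with a camera on top, fixed at the left of the bench, base 270 mm (its x) by 200 mm, about 390 mm tall, eyepieces towards its -x; origin under the base's centre; to be left untouched
- jar_a: clear sample jar with a screw lid, 42 mm across, 58 mm tall, loose, beside the power strip; origin under its centre
- jar_b: clear sample jar with a screw lid, 48 mm across, 50 mm tall, loose, beside the lamp; origin under its centre
- dropper: amber dropper bottle, 32 mm across, 75 mm tall, loose, beside the power strip; origin under its centre
- dish: closed glass dish, 90 mm across, 16 mm tall, loose, beyond the camera remote; origin under its centre
- forceps: steel forceps lying flat along their own x, 120 mm long, 22 mm wide, 7 mm high, loose, beside the camera remote; origin at mid-length on the bench
- slide_box: flat box of slides, 87 x 102 mm, 36 mm tall, loose, at the back of the bench; origin under its centre
- brush: small brush lying flat along its own x, 150 mm long, loose, at the back of the bench; origin under it
Not all that is in view belongs to the job. What is meant by the remote is not turquoise or yellow, and is the larger of those in its own colour.

How it is judged:
By the outcome, as a careful person would: the job done as asked, in the order asked, and still so for the second after the job is handed in, with the robot touching nothing.
It also fails if it takes over 58 s, if anything falls off the work surface, if the arm or the gripper's body presses on something with over 40 N, if the wrist force passes 120 N, or if a joint passes its speed limit or range.

## Working session

There is one attempt and no reset: what is moved stays moved. The work goes in short steps, Python scripts to look and compute and a tool call to move; the robot and the scene stay as the last step left them, time stands still between calls to the robot, and variables do not carry over. Pictures are saved under pics/ and viewed, at most 10 in all, crops included, and the job is handed in when it is done.

Besides the shell and the picture viewer there is one more tool, called after ">>>" in YAML: its name, and indented under it one key for each argument. step_arm: Moves the arm, as the interface text tells. Its arguments: {"type":"object","properties":{"motion":{"type":"array","items":{"type":"object","properties":{"tx":{"type":"number"},"ty":{"type":"number"},"tz":{"type":"number"},"rx":{"type":"number"},"ry":{"type":"number"},"rz":{"type":"number"}}}},"hand":{"type":"number"}},"required":["motion"]}

```bash
mkdir -p pics; cat > h.py <<'E'
import numpy as np, cv2
from bench import state, snapshot, camera_params
def save(n,p): cv2.imwrite('pics/'+n,cv2.cvtColor(p,cv2.COLOR_RGB2BGR))
def grab(cam,n):
    c=camera_params(cam); p,d=snapshot(cam); save(n+'.png',p); np.savez(n+'.npz',p=p,d=d,T=c['world_to_cam'],k=[c['fx'],c['fy'],c['cx'],c['cy']])
def load(n):
    z=np.load(n+'.npz'); return z['p'],z['d'],z['T'],z['k']
def pt(n,u,v,z=None):
    p,d,T,k=load(n); Ti=np.linalg.inv(T); r=np.array([(u-k[2])/k[0],(v-k[3])/k[1],1.])
    if z is None:
        return Ti[:3,:3]@(r*d[int(round(v)),int(round(u))])+Ti[:3,3]
    w=Ti[:3,:3]@r; return Ti[:3,3]+w*(z-Ti[2,3])/w[2]
def crop(n,u0,v0,u1,v1,s,out):
    p=load(n)[0][v0:v1,u0:u1]; save(out+'.png',cv2.resize(p,None,fx=s,fy=s,interpolation=cv2.INTER_CUBIC))
E
python3 - <<'E'
from h import *
grab('top','top1'); grab('scene','scene1')
s=state(); print(s['time_s'],s['ee_pos'],s['ee_rot'],s['ft_force'],s['grip_width'])
for n in('top1','scene1'):
    T=load(n)[2]; print(np.linalg.inv(T).round(3),load(n)[3])
E
```

```text
0.1 [0.25511928 0.59721077 0.22677387] [-1.18790791e-04  2.00464834e-01  9.79700500e-01 -8.74904942e-04] [-0.40496278 -0.4999609   0.54332456] 0.08521980195372685
[[ 0.082 -0.975  0.208  0.34 ]
 [-0.997 -0.079  0.024  0.065]
 [-0.007 -0.209 -0.978  1.091]
 [ 0.     0.     0.     1.   ]] [485.99766123 485.99766123 321.49078133 241.99327772]
[[-0.272  0.65  -0.71   1.538]
 [ 0.962  0.185 -0.199  0.348]
 [ 0.002 -0.737 -0.675  1.033]
 [ 0.     0.     0.     1.   ]] [586.16915008 586.16915008 312.81470967 242.07847002]
```

View pics/top1.png

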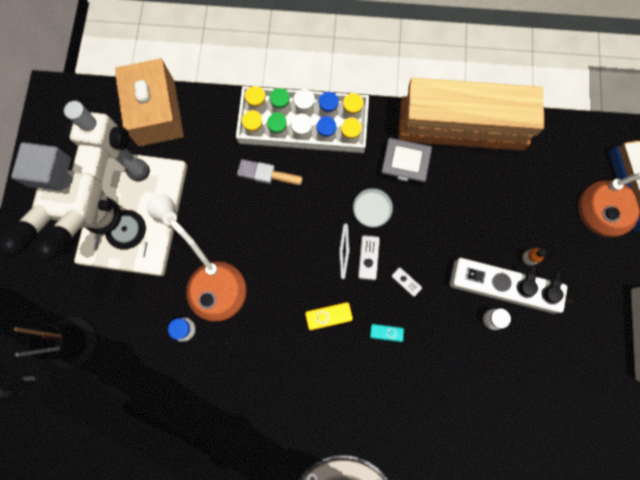

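View pics/scene1.png

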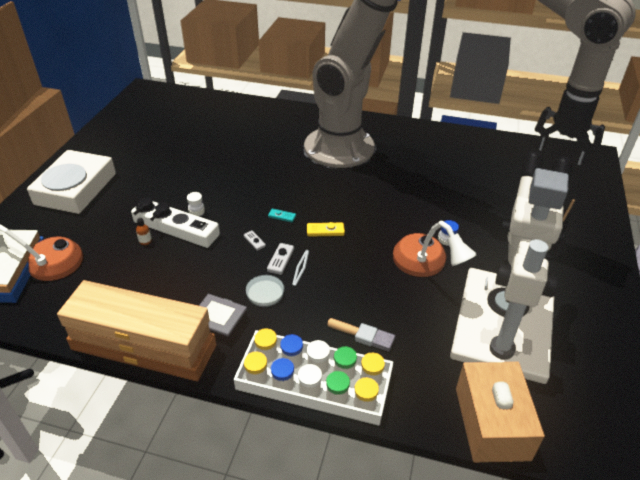

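The top view shows the strip at (508,285) with its rocker at (475,274). The wanted lamp is at (216,291) with its switch at (207,300). The larger grey remote is at (369,257), its key near (368,263). The arm is at the left, near the microscope. I'll enlarge these areas next.

```bash
python3 - <<'E'
from h import *
p=load('top1')[0]
def c(u0,v0,w,h,s): return cv2.resize(p[v0:v0+h,u0:u0+w],None,fx=s,fy=s,interpolation=cv2.INTER_CUBIC)
# left: strip rocker half  (445..525,250..310) x5 ; lamp (180..260,255..330); remote(330..430,220..300)
img=np.zeros((600,800,3),np.uint8)
img[:300,:400]=c(445,250,80,60,5); img[:300,400:]=c(175,265,80,60,5); img[300:,:400]=c(335,230,80,60,5); img[300:,400:]=c(490,250,80,60,5)
save('crops1.png',img)
for n,u,v in [('strip TL',458,262),('rock',475,274),('lampsw',207,300),('key',368,263),('lamp',225,295),('small',405,280),('jar',497,319),('drop',537,256)]:
    print(n,pt('top1',u,v).round(4))
E
```

```text
strip TL [ 0.5428 -0.2105  0.0423]
rock [ 0.5185 -0.2466  0.0467]
lampsw [0.415  0.3229 0.0538]
key [ 0.5275 -0.0162  0.0257]
lamp [0.43   0.2891 0.0388]
small [ 0.4978 -0.1013  0.0155]
jar [ 0.4249 -0.2902  0.0594]
drop [ 0.5672 -0.3765  0.0553]
```

View pics/crops1.png

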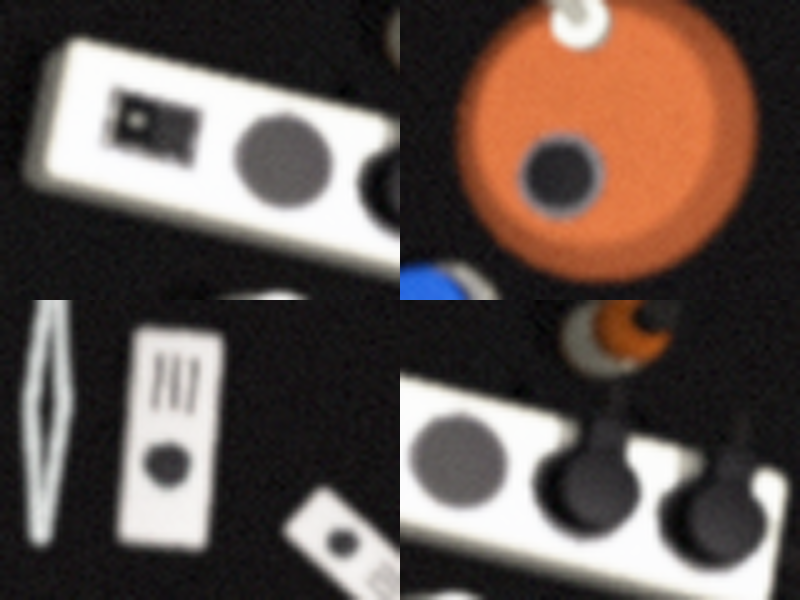

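The crops show the rocker's centre at about (475.4,275.2) and the lamp switch at about (207,300). The remote's key is at about (368.5,262.8), with the forceps to its left. Next I'll fit the shapes with code.

```bash
cat >> h.py <<'E'
def rect(n,mask,z,box):
    u0,v0,u1,v1=box; m=np.zeros(mask.shape,np.uint8); m[v0:v1,u0:u1]=mask[v0:v1,u0:u1]
    cs,_=cv2.findContours(m,cv2.RETR_EXTERNAL,cv2.CHAIN_APPROX_NONE); c=max(cs,key=cv2.contourArea)[:,0]
    P=np.array([pt(n,u,v,z)[:2] for u,v in c])*1000
    return P, cv2.minAreaRect(P.astype(np.float32))
E
python3 - <<'E'
from h import *
p,d,T,k=load('top1'); p=p.astype(int); b=p.sum(2)
for name,z,box,th in [('strip',.042,(445,250,575,320),560),('remote',.015,(355,232,384,284),400),]:
    P,r=rect('top1',b>th,z,box); print(name,r, cv2.boxPoints(r).round(1).tolist())
# dark blobs
for name,z,box,th in [('lampsw',.050,(196,290,217,310),230),('key',.023,(360,255,377,272),330)]:
    P,r=rect('top1',b<th,z,box); print(name,cv2.minEnclosingCircle(P.astype(np.float32)),P.mean(0))
P,r=rect('top1',b<300,.046,(462,264,488,286)); print('rocker',r)
o=(p[...,0]>170)&(p[...,1]<160)&(p[...,2]<110)
P,r=rect('top1',o,.04,(180,255,255,325)); print('lamptop',cv2.minEnclosingCircle(P.astype(np.float32)),P.mean(0))
print('neckroot',pt('top1',211,268,.045),'shade',pt('top1',160,207),pt('top1',185,235))
# height maps of left side
Ti=np.linalg.inv(T); v,u=np.mgrid[:480,:640]; q=np.stack([(u-k[2])/k[0]*d,(v-k[3])/k[1]*d,d],-1)@Ti[:3,:3].T+Ti[:3,3]
q=q[d>0]; 
for zlo in(.1,.2,.3):
    s=q[(q[:,2]>zlo)&(q[:,2]<.5)&(q[:,1]>0)&(q[:,0]>.1)&(q[:,0]<.62)]
    H,_,_=np.histogram2d(s[:,0],s[:,1],bins=[np.arange(.1,.65,.05),np.arange(0,.8,.05)]); print(zlo); print(H.astype(int))
E
```

```text
strip ((502.4069519042969, -323.4089050292969), (236.94674682617188, 61.43134689331055), 80.00800323486328) [[451.6000061035156, -434.79998779296875], [512.0999755859375, -445.3999938964844], [553.2000122070312, -212.10000610351562], [492.70001220703125, -201.39999389648438]]
remote ((543.3553466796875, -17.698474884033203), (39.30916976928711, 98.1751708984375), 88.6680679321289) [[493.79998779296875, -36.20000076293945], [592.0, -38.5], [592.9000244140625, 0.800000011920929], [494.70001220703125, 3.0999999046325684]]
lampsw ((416.4157409667969, 325.42559814453125), 13.58324146270752) [416.19164134 325.7468926 ]
key ((529.1380615234375, -16.293806076049805), 8.991559982299805) [529.42900669 -16.48593386]
rocker ((516.7940063476562, -247.6502227783203), (32.18852996826172, 21.029367446899414), 78.30831909179688)
lamptop ((437.41033935546875, 308.5600280761719), 59.491310119628906) [438.23385397 309.5055028 ]
neckroot [0.4853783  0.32552603 0.045     ] shade [0.57589647 0.40375834 0.18829012] [0.52367748 0.34606211 0.19332622]
0.1
[[   0    0    0    0    0    0    0    0    0    0   
[... 1656 characters left out ...]
0    0    0    0    0    0    0    0    0    0    0
     0]
 [   0    0    0    0    0    0    0    0    0    0  416   37    0    0
     0]
 [   0    0    0    0    0    0    0    0    0    0    2   92    0    0
     0]
 [   0    0    0    0    0    0    0    0    0    0    0    0    0    0
     0]
 [   0    0    0    0    0    0    0    0    0    0    0    0    0    0
     0]
 [   0    0    0    0    0    0    0    0    0   68  156  164    0    0
     0]
 [   0    0    0    0    0    0    0    0    0  416  427  752    0    0
     0]
 [   0    0    0    0    0    0    0    0    0  220  763  462    0    0
     0]
 [   0    0    0    0    0    0    0    0    0  180 2043  363    0    0
     0]]
```

```bash
cat >> h.py <<'E'
from scipy.spatial.transform import Rotation as R
def rows(p0,X0deg,p1,X1deg):
    """tool-frame shift (mm) and rz for tool-down poses; Xdeg = heading of the tool's x"""
    a=np.radians(X0deg); X=np.array([np.cos(a),np.sin(a),0]); Y=np.array([np.sin(a),-np.cos(a),0])
    d=np.array(p1)-p0; print('tx %.1f ty %.1f tz %.1f rz %.3f'%(d@X,d@Y,-d[2],-np.radians(X1deg-X0deg)))
def now():
    s=state(); Q=R.from_quat(np.roll(s['ee_rot'],-1)).as_matrix()
    print('t',s['time_s'],'p',(s['ee_pos']*1000).round(1),'Xdeg',np.degrees(np.arctan2(Q[1,0],Q[0,0])).round(2),'z',Q[:,2].round(4),'F',s['ft_force'].round(2),'w',round(s['grip_width'],4)); return s
E
python3 - <<'E'
from h import *
now()
W=[((255,598,228),156.9),((255,420,260),126.9),((400,200,260),96.9),((480,-50,220),80),((518.7,-230.8,130),80)]
for a,b in zip(W,W[1:]): rows(*a,*b)
E
```

```text
t 0.1 p [255.1 597.2 226.8] Xdeg 156.87 z [-6.0e-04 -1.7e-03 -1.0e+00] F [-0.4  -0.5   0.54] w 0.0852
tx -69.8 ty -163.7 tz -32.0 rz 0.524
tx -263.0 ty -16.1 tz 0.0 rz 0.524
tx -257.8 ty 49.4 tz 40.0 rz 0.295
tx -171.3 ty 69.5 tz 90.0 rz -0.000
```

>>> step_arm:
  hand: 0
  motion:
    - {"tx": -14,"ty": -33,"tz": -6,"rz": 0.105}
    - {"tx": -28,"ty": -66,"tz": -13,"rz": 0.21}
    - {"tx": -42,"ty": -98,"tz": -19,"rz": 0.315}
    - {"tx": -56,"ty": -131,"tz": -26,"rz": 0.42}
    - {"tx": -70,"ty": -164,"tz": -32,"rz": 0.524}

```text
validation failed for argument at $.mo...
```

>>> step_arm:
  motion:
    - {"tx": -48,"ty": -3,"rz": 0.105}
    - {"tx": -96,"ty": -6,"rz": 0.21}
    - {"tx": -144,"ty": -9,"rz": 0.315}
    - {"tx": -192,"ty": -12,"rz": 0.42}
    - {"tx": -240,"ty": -15,"rz": 0.524}

```text
validation failed for argument at $.mo...
```

```bash
python3 - <<'E'
from h import *
s=now(); p=s['ee_pos']*1000
Q=R.from_quat(np.roll(s['ee_rot'],-1)).as_matrix(); a=np.degrees(np.arctan2(Q[1,0],Q[0,0]))
print(s['joints'])
rows(p,a,(490,-40,230),80)
E
```

```text
t 0.1 p [255.1 597.2 226.8] Xdeg 156.87 z [-6.0e-04 -1.7e-03 -1.0e+00] F [-0.4  -0.5   0.54] w 0.0852
[-1.2660187   0.39911076  0.04501091  1.5377488  -0.01869353  1.20691997
 -0.05072511]
tx -466.3 ty -493.7 tz -3.2 rz 1.342
```

The rows were refused, most likely because every row needs all six fields. I'll fill them in.

>>> step_arm:
  hand: 0
  motion:
    - {"tx": -14,"ty": -33,"tz": -6,"rx": 0,"ry": 0,"rz": 0.105}
    - {"tx": -28,"ty": -66,"tz": -13,"rx": 0,"ry": 0,"rz": 0.21}
    - {"tx": -42,"ty": -98,"tz": -19,"rx": 0,"ry": 0,"rz": 0.315}
    - {"tx": -56,"ty": -131,"tz": -26,"rx": 0,"ry": 0,"rz": 0.42}
    - {"tx": -70,"ty": -164,"tz": -32,"rx": 0,"ry": 0,"rz": 0.524}

```text
time_s: 0.6
ee_pos: [0.2552, 0.4177, 0.2595]
ee_rot: [0.0, 0.449, 0.893, -0.0]
ft_force: [0.0, 0.5, 0.8]
grip_width: 0.0124
gripper_force: 0.0
```

>>> step_arm:
  motion:
    - {"tx": -48,"ty": -3,"tz": 0,"rx": 0,"ry": 0,"rz": 0.105}
    - {"tx": -96,"ty": -6,"tz": 0,"rx": 0,"ry": 0,"rz": 0.21}
    - {"tx": -144,"ty": -9,"tz": 0,"rx": 0,"ry": 0,"rz": 0.315}
    - {"tx": -192,"ty": -12,"tz": 0,"rx": 0,"ry": 0,"rz": 0.42}
    - {"tx": -240,"ty": -15,"tz": 0,"rx": 0,"ry": 0,"rz": 0.524}

```text
time_s: 1.1
ee_pos: [0.3877, 0.2165, 0.2596]
ee_rot: [-0.0, 0.665, 0.747, 0.0]
ft_force: [0.8, 0.8, -0.6]
grip_width: -0.0
gripper_force: 0.0
```

```bash
python3 - <<'E'
from h import *
s=now(); p=s['ee_pos']*1000
Q=R.from_quat(np.roll(s['ee_rot'],-1)).as_matrix(); a=np.degrees(np.arctan2(Q[1,0],Q[0,0]))
print(s['joints'])
rows(p,a,(480,-20,230),80)
rows((480,-20,230),80,(517,-222,170),80)
E
```

```text
t 1.1 p [387.7 216.5 259.6] Xdeg 96.59 z [-1.e-04  5.e-04 -1.e+00] F [ 0.77  0.78 -0.57] w -0.0
[-1.00496701 -0.01092538  0.39847674  1.96356726  0.0041309   1.18788746
 -0.49294979]
tx -245.5 ty 64.5 tz 29.6 rz 0.290
tx -192.5 ty 71.5 tz 60.0 rz -0.000
```

>>> step_arm:
  motion:
    - {"tx": -47,"ty": 12,"tz": 6,"rx": 0,"ry": 0,"rz": 0.058}
    - {"tx": -94,"ty": 24,"tz": 12,"rx": 0,"ry": 0,"rz": 0.116}
    - {"tx": -141,"ty": 36,"tz": 18,"rx": 0,"ry": 0,"rz": 0.174}
    - {"tx": -188,"ty": 48,"tz": 24,"rx": 0,"ry": 0,"rz": 0.232}
    - {"tx": -235,"ty": 60,"tz": 30,"rx": 0,"ry": 0,"rz": 0.29}

```text
time_s: 1.6
ee_pos: [0.4748, -0.0096, 0.2295]
ee_rot: [-0.0, 0.766, 0.643, 0.0]
ft_force: [0.7, 1.4, 0.2]
grip_width: -0.0002
gripper_force: 0.0
```

```bash
python3 - <<'E'
from h import *
s=now(); p=s['ee_pos']*1000
Q=R.from_quat(np.roll(s['ee_rot'],-1)).as_matrix(); a=np.degrees(np.arctan2(Q[1,0],Q[0,0]))
print(s['joints']); rows(p,a,(518.7,-230.8,170),80)
E
```

```text
t 1.6 p [474.8  -9.6 229.5] Xdeg 80.09 z [ 4.e-04  8.e-04 -1.e+00] F [0.74 1.43 0.21] w -0.0002
[-0.70816399  0.0929078   0.68566611  1.95071112 -0.06626437  1.11931592
 -0.16865874]
tx -210.3 ty 81.3 tz 59.5 rz 0.002
```

>>> step_arm:
  motion:
    - {"tx": -45,"ty": 17,"tz": 12,"rx": 0,"ry": 0,"rz": 0}
    - {"tx": -90,"ty": 35,"tz": 24,"rx": 0,"ry": 0,"rz": 0}
    - {"tx": -135,"ty": 52,"tz": 36,"rx": 0,"ry": 0,"rz": 0}
    - {"tx": -180,"ty": 69,"tz": 48,"rx": 0,"ry": 0,"rz": 0}
    - {"tx": -210,"ty": 81,"tz": 59,"rx": 0,"ry": 0,"rz": 0}

```text
time_s: 2.1
ee_pos: [0.5182, -0.2323, 0.1699]
ee_rot: [0.0, 0.766, 0.643, -0.001]
ft_force: [-0.6, -0.0, 0.3]
grip_width: 0.0001
gripper_force: 0.0
```

```bash
python3 - <<'E'
from h import *
s=now(); p=s['ee_pos']*1000
print(s['joints']); grab('wrist','w1'); 
P,d,T,k=load('w1'); Ti=np.linalg.inv(T); print(Ti.round(3))
v,u=np.mgrid[:480,:640]; q=np.stack([(u-k[2])/k[0]*d,(v-k[3])/k[1]*d,d],-1)@Ti[:3,:3].T+Ti[:3,3]
print(T[:3,:3]@[.5187,-.2308,.05]+T[:3,3],k)
E
```

```text
t 2.1 p [ 518.2 -232.3  169.9] Xdeg 80.03 z [-7.0e-04 -1.7e-03 -1.0e+00] F [-0.58 -0.02  0.35] w 0.0001
[-0.25216674  0.39277168  0.76310737  1.81922241 -0.30739233  1.05226003
  0.45351627]
[[ 0.985 -0.164 -0.054  0.533]
 [-0.173 -0.937 -0.304 -0.155]
 [-0.001  0.309 -0.951  0.316]
 [ 0.     0.     0.     1.   ]]
[-0.0005815  -0.00833741  0.27680512] [336.14676546 336.14676546 318.38728723 241.88403581]
```

View pics/w1.png

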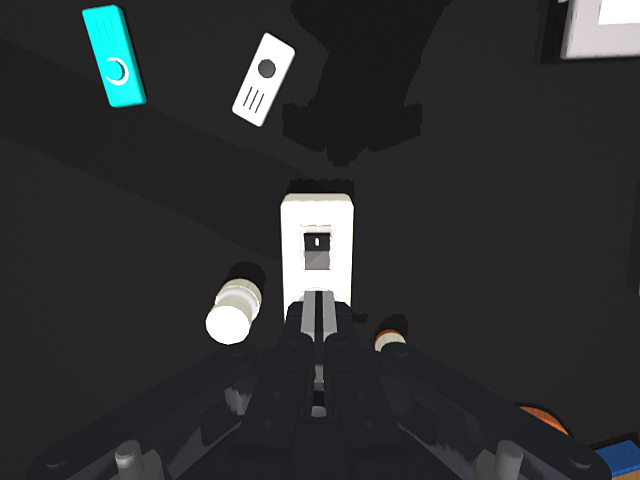

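The wrist view shows the rocker at columns 304–331. Its raised, darker half spans rows 232–250, with the pivot line at about row 250. I'll check the position against the top-view estimate.

```bash
python3 - <<'E'
from h import *
dr=np.array([.1735,.985]); pv=np.array([.5159,-.2466]); nx=np.array([.985,-.1735])
for n,u,v,z in [('pivot',317.5,250,.046),('outer',317.5,232,.052),('inner',317.5,271,.046),('L',304,250,.046),('R',331,250,.046),('stripend',317.5,203,.042),('sL',282,230,.042),('sR',353,230,.042)]:
    w=pt('w1',u,v,z); e=w[:2]-pv; print(n,w.round(4),'along',(e@dr*1000).round(1),'across',(e@nx*1000).round(1))
crop('w1',270,190,365,275,6,'w1c')
s=now(); rows(s['ee_pos']*1000,80.03,(518.7,-230.8,90),80)
E
```

```text
pivot [ 0.5155 -0.2478  0.046 ] along -1.3 across -0.2
outer [ 0.5186 -0.2304  0.052 ] along 16.4 across -0.1
inner [ 0.5122 -0.2669  0.046 ] along -20.6 across -0.2
L [ 0.5042 -0.2458  0.046 ] along -1.3 across -11.6
R [ 0.5268 -0.2498  0.046 ] along -1.3 across 11.3
stripend [ 0.5224 -0.2087  0.042 ] along 38.4 across -0.2
sL [ 0.4888 -0.2263  0.042 ] along 15.2 across -30.2
sR [ 0.548  -0.2367  0.042 ] along 15.3 across 29.9
t 2.15 p [ 517.2 -237.4  168.7] Xdeg 79.74 z [-0.002  -0.0067 -1.    ] F [-0.39 -5.02  0.58] w -0.0
tx 6.7 ty 0.3 tz 78.7 rz 0.001
```

View pics/w1c.png

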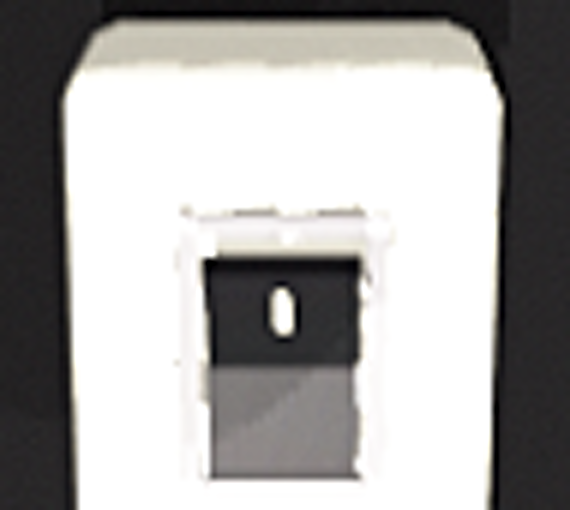

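The crop shows the rocker just where the top view put it: its pivot line is within 1.5 mm along and 0.3 mm across. I'll descend to a hover and let the arm settle.

>>> step_arm:
  motion:
    - {"tx": 0,"ty": 0,"tz": 20,"rx": 0,"ry": 0,"rz": 0}
    - {"tx": 0,"ty": 0,"tz": 45,"rx": 0,"ry": 0,"rz": 0}
    - {"tx": 0,"ty": 0,"tz": 65,"rx": 0,"ry": 0,"rz": 0}
    - {"tx": 0,"ty": 0,"tz": 78,"rx": 0,"ry": 0,"rz": 0}
    - {"tx": 0,"ty": 0,"tz": 78,"rx": 0,"ry": 0,"rz": 0}

```text
time_s: 2.65
ee_pos: [0.5174, -0.2275, 0.0909]
ee_rot: [-0.002, 0.765, 0.644, -0.001]
ft_force: [-0.8, 0.2, 0.9]
grip_width: -0.0
gripper_force: 0.0
```

>>> step_arm:
  motion:
    - {"tx": 0,"ty": 0,"tz": 2,"rx": 0,"ry": 0,"rz": 0}
    - {"tx": 0,"ty": 0,"tz": 4,"rx": 0,"ry": 0,"rz": 0}
    - {"tx": 0,"ty": 0,"tz": 6,"rx": 0,"ry": 0,"rz": 0}
    - {"tx": 0,"ty": 0,"tz": 8,"rx": 0,"ry": 0,"rz": 0}
    - {"tx": 0,"ty": 0,"tz": 8,"rx": 0,"ry": 0,"rz": 0}

```text
time_s: 3.15
ee_pos: [0.5189, -0.2284, 0.0847]
ee_rot: [-0.0, 0.765, 0.644, 0.0]
ft_force: [-0.1, -0.1, -0.2]
grip_width: -0.0001
gripper_force: 0.0
```

```bash
python3 - <<'E'
from h import *
s=now(); print(s['joints'],np.abs(s['dq']).max(),s['effort'])
e=s['ee_pos'][:2]-[.5159,-.2466]; print(e@[.1735,.985],e@[.985,-.1735])
E
```

```text
t 3.15 p [ 518.9 -228.4   84.7] Xdeg 80.21 z [ 2.e-04  2.e-04 -1.e+00] F [-0.14 -0.15 -0.18] w -0.0001
[-0.19501205  0.49629863  0.69389639  1.89563806 -0.40224059  0.89238548
  0.52663252] 0.0031578907536973485 [ 4.10732848e-02 -3.92595649e+01  8.72993052e+00 -1.95978248e+01
  7.03695532e-04 -3.13287950e-02  8.09921999e-03]
0.018437967792566026 -0.00023454278827455443
```

>>> step_arm:
  motion:
    - {"tx": -1,"ty": 0,"tz": 3,"rx": 0,"ry": 0,"rz": 0}
    - {"tx": -2,"ty": 0,"tz": 6,"rx": 0,"ry": 0,"rz": 0}
    - {"tx": -3,"ty": 0,"tz": 9,"rx": 0,"ry": 0,"rz": 0}
    - {"tx": -3,"ty": 0,"tz": 11,"rx": 0,"ry": 0,"rz": 0}
    - {"tx": -3,"ty": 0,"tz": 13,"rx": 0,"ry": 0,"rz": 0}

```text
time_s: 3.65
ee_pos: [0.5182, -0.2315, 0.0714]
ee_rot: [-0.0, 0.765, 0.644, -0.0]
ft_force: [0.3, -0.3, 0.6]
grip_width: -0.0001
gripper_force: 0.0
```

>>> step_arm:
  motion:
    - {"tx": 0,"ty": 0,"tz": 1,"rx": 0,"ry": 0,"rz": 0}
    - {"tx": 0,"ty": 0,"tz": 2,"rx": 0,"ry": 0,"rz": 0}
    - {"tx": 0,"ty": 0,"tz": 3,"rx": 0,"ry": 0,"rz": 0}
    - {"tx": 0,"ty": 0,"tz": 4,"rx": 0,"ry": 0,"rz": 0}
    - {"tx": 0,"ty": 0,"tz": 4,"rx": 0,"ry": 0,"rz": 0}

```text
time_s: 4.15
ee_pos: [0.5183, -0.2314, 0.0676]
ee_rot: [-0.0, 0.765, 0.644, 0.0]
ft_force: [-0.6, -0.3, -0.3]
grip_width: -0.0001
gripper_force: 0.0
```

>>> step_arm:
  motion:
    - {"tx": 0,"ty": 0,"tz": 0.5,"rx": 0,"ry": 0,"rz": 0}
    - {"tx": 0,"ty": 0,"tz": 1,"rx": 0,"ry": 0,"rz": 0}
    - {"tx": 0,"ty": 0,"tz": 1.5,"rx": 0,"ry": 0,"rz": 0}
    - {"tx": 0,"ty": 0,"tz": 2,"rx": 0,"ry": 0,"rz": 0}
    - {"tx": 0,"ty": 0,"tz": 2,"rx": 0,"ry": 0,"rz": 0}

```text
time_s: 4.65
ee_pos: [0.5183, -0.2314, 0.0656]
ee_rot: [-0.0, 0.765, 0.644, 0.0]
ft_force: [0.5, 0.4, 0.1]
grip_width: 0.0001
gripper_force: 0.0
```

>>> step_arm:
  motion:
    - {"tx": 0,"ty": 0,"tz": 0.4,"rx": 0,"ry": 0,"rz": 0}
    - {"tx": 0,"ty": 0,"tz": 0.8,"rx": 0,"ry": 0,"rz": 0}
    - {"tx": 0,"ty": 0,"tz": 1.2,"rx": 0,"ry": 0,"rz": 0}
    - {"tx": 0,"ty": 0,"tz": 1.6,"rx": 0,"ry": 0,"rz": 0}
    - {"tx": 0,"ty": 0,"tz": 2,"rx": 0,"ry": 0,"rz": 0}

```text
time_s: 5.15
ee_pos: [0.5183, -0.2315, 0.0637]
ee_rot: [-0.0, 0.765, 0.644, 0.0]
ft_force: [-0.4, -0.3, 0.4]
grip_width: -0.0
gripper_force: 0.0
```

```bash
python3 - <<'E'
from h import *
grab('wrist','w2'); crop('w2',220,160,420,310,4,'w2c'); now()
E
```

```text
t 5.2 p [ 518.3 -231.4   63.6] Xdeg 80.21 z [-0.e+00  1.e-04 -1.e+00] F [-0.41 -0.6   0.91] w -0.0002
```

View pics/w2c.png

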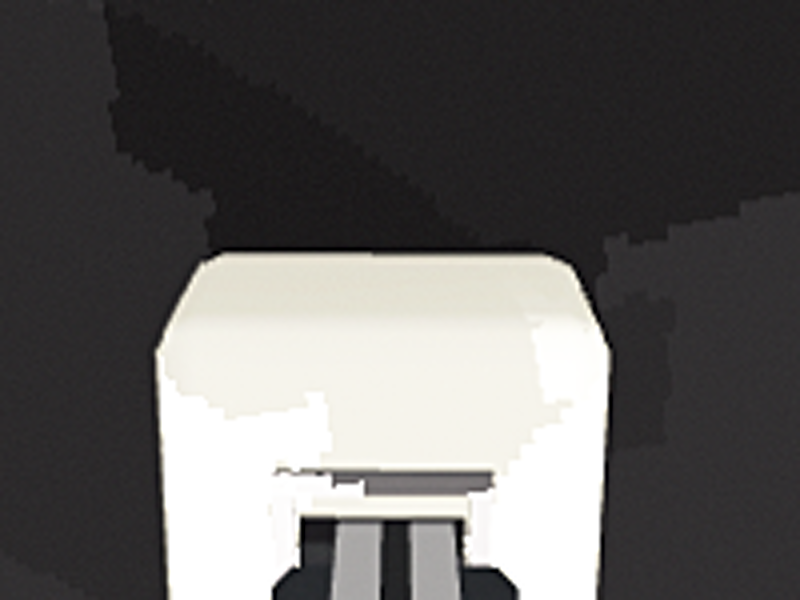

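The view shows the fingers over the rocker's outer half, with its outer end at about crop row 520. There's no clear contact yet, so I'll keep going down in small steps.

>>> step_arm:
  motion:
    - {"tx": 0,"ty": 0,"tz": 0.4,"rx": 0,"ry": 0,"rz": 0}
    - {"tx": 0,"ty": 0,"tz": 0.8,"rx": 0,"ry": 0,"rz": 0}
    - {"tx": 0,"ty": 0,"tz": 1.2,"rx": 0,"ry": 0,"rz": 0}
    - {"tx": 0,"ty": 0,"tz": 1.6,"rx": 0,"ry": 0,"rz": 0}
    - {"tx": 0,"ty": 0,"tz": 2,"rx": 0,"ry": 0,"rz": 0}

```text
time_s: 5.7
ee_pos: [0.5183, -0.2315, 0.0616]
ee_rot: [-0.0, 0.765, 0.644, 0.0]
ft_force: [-0.2, 0.0, 0.4]
grip_width: 0.0003
gripper_force: 0.0
```

```bash
python3 - <<'E'
from h import *
s=now(); p,d,T,k=load('w2'); Ti=np.linalg.inv(T)
for u in (308,317,329):
  for v in (284,288,290,292,294,298,304,310,330):
    w=pt('w2',u,v)*1000; print(u,v,w.round(1), p[v,u])
E
```

```text
t 5.7 p [ 518.3 -231.5   61.6] Xdeg 80.21 z [ 0.e+00  1.e-04 -1.e+00] F [-0.15  0.    0.44] w 0.0003
308 284 [ 513.7 -230.    42.4] [249 247 243]
308 288 [ 513.1 -233.1   40.8] [247 244 230]
308 290 [ 516.4 -220.1   70.6] [78 76 79]
308 292 [ 516.6 -219.7   73.6] [174 171 171]
308 294 [ 516.5 -220.1   74.6] [171 168 166]
308 298 [ 516.7 -220.    78.8] [170 167 167]
308 304 [ 516.9 -219.7   84.9] [170 168 167]
308 310 [ 516.9 -220.1   89. ] [170 168 167]
308 330 [ 517.4 -219.9  104. ] [167 165 164]
317 284 [ 518.6 -231.    42.1] [245 243 229]
317 288 [ 518.1 -233.6   41.4] [249 246 232]
317 290 [ 520.5 -220.7   70.9] [ 9  6 12]
317 292 [ 520.5 -220.6   73.2] [34 35 35]
317 294 [ 520.5 -220.6   75.1] [37 37 36]
317 298 [ 520.5 -220.8   78.6] [36 36 37]
317 304 [ 520.6 -220.5   84.6] [37 38 39]
317 310 [ 520.6 -220.3   89.8] [38 38 39]
317 330 [ 520.5 -221.   103.1] [35 33 37]
329 284 [ 525.1 -231.5   43.3] [245 242 229]
329 288 [ 524.6 -234.6   41.8] [247 245 232]
329 290 [ 525.8 -221.7   70.7] [79 78 80]
329 292 [ 525.8 -221.5   73.1] [174 172 172]
329 294 [ 525.8 -221.3   75.5] [170 168 167]
329 298 [ 525.6 -221.3   79.2] [170 169 167]
329 304 [ 525.5 -221.5   84.1] [167 165 165]
329 310 [ 525.3 -221.6   89. ] [168 166 166]
329 330 [ 524.9 -221.3  103.8] [168 165 164]
```

The depth reading puts the shut fingertips at z≈70 mm when the TCP is at 63.6 mm. So the tips are about 7 mm behind the TCP, not 19 mm ahead of it, and there's still about 17 mm to go to the rocker.

>>> step_arm:
  motion:
    - {"tx": 0,"ty": 0,"tz": 2,"rx": 0,"ry": 0,"rz": 0}
    - {"tx": 0,"ty": 0,"tz": 4,"rx": 0,"ry": 0,"rz": 0}
    - {"tx": 0,"ty": 0,"tz": 6,"rx": 0,"ry": 0,"rz": 0}
    - {"tx": 0,"ty": 0,"tz": 8,"rx": 0,"ry": 0,"rz": 0}
    - {"tx": 0,"ty": 0,"tz": 10,"rx": 0,"ry": 0,"rz": 0}

```text
time_s: 6.2
ee_pos: [0.5183, -0.2315, 0.0515]
ee_rot: [-0.0, 0.765, 0.644, 0.0]
ft_force: [-0.7, 0.3, 0.3]
grip_width: 0.0001
gripper_force: 0.0
```

```bash
python3 - <<'E'
from h import *
s=now(); grab('wrist','w3'); p,d,T,k=load('w3')
for v in range(270,330,4):
    print(v,(pt('w3',308,v)*1000).round(1),p[v,308],(pt('w3',300,v)*1000).round(1))
E
```

```text
t 6.2 p [ 518.3 -231.5   51.5] Xdeg 80.21 z [-1.e-04  1.e-04 -1.e+00] F [-0.68  0.31  0.29] w 0.0001
270 [ 516.3 -217.4   41.1] [246 244 237] [ 512.6 -216.    43. ]
274 [ 516.  -219.2   42.1] [246 244 236] [ 512.  -218.7   41.7]
278 [ 515.6 -221.3   42.2] [246 244 237] [ 511.6 -221.    41.3]
282 [ 515.3 -223.1   43. ] [247 245 237] [ 511.1 -223.2   41.3]
286 [ 514.7 -226.2   41. ] [238 234 219] [ 510.9 -224.8   42.5]
290 [ 516.4 -220.1   58.5] [142 139 139] [ 510.6 -226.6   43.4]
294 [ 516.6 -219.7   63.3] [170 168 167] [ 509.9 -229.6   41.6]
298 [ 516.7 -219.5   67.6] [172 170 168] [ 509.6 -231.6   42.2]
302 [ 516.8 -219.9   70.4] [171 169 168] [ 512.5 -222.6   64. ]
306 [ 516.8 -220.    73.7] [171 168 169] [ 512.5 -223.3   66.4]
310 [ 517.  -219.8   77.4] [170 168 167] [ 512.5 -223.7   69.2]
314 [ 517.2 -219.5   81.2] [169 167 167] [ 512.8 -223.4   73.1]
318 [ 517.1 -219.9   83.4] [172 169 171] [ 512.9 -223.6   76.1]
322 [ 517.1 -220.5   85.4] [171 169 167] [ 513.  -223.8   78.8]
326 [ 517.4 -219.7   89.5] [171 169 168] [ 513.3 -223.4   82.5]
```

The tip is now at about 58 mm, so I expect contact at a TCP height of about 44.5 mm and the stop at about 39 mm.

>>> step_arm:
  motion:
    - {"tx": 0,"ty": 0,"tz": 1.5,"rx": 0,"ry": 0,"rz": 0}
    - {"tx": 0,"ty": 0,"tz": 3,"rx": 0,"ry": 0,"rz": 0}
    - {"tx": 0,"ty": 0,"tz": 4.5,"rx": 0,"ry": 0,"rz": 0}
    - {"tx": 0,"ty": 0,"tz": 6,"rx": 0,"ry": 0,"rz": 0}
    - {"tx": 0,"ty": 0,"tz": 7.5,"rx": 0,"ry": 0,"rz": 0}

```text
time_s: 6.75
ee_pos: [0.5187, -0.2306, 0.0443]
ee_rot: [-0.001, 0.765, 0.644, 0.001]
ft_force: [0.3, 2.0, 4.2]
grip_width: -0.0
gripper_force: 1.7
```

>>> step_arm:
  motion:
    - {"tx": 0,"ty": 0,"tz": 0.4,"rx": 0,"ry": 0,"rz": 0}
    - {"tx": 0,"ty": 0,"tz": 0.8,"rx": 0,"ry": 0,"rz": 0}
    - {"tx": 0,"ty": 0,"tz": 1.2,"rx": 0,"ry": 0,"rz": 0}
    - {"tx": 0,"ty": 0,"tz": 1.6,"rx": 0,"ry": 0,"rz": 0}
    - {"tx": 0,"ty": 0,"tz": 2,"rx": 0,"ry": 0,"rz": 0}

```text
time_s: 7.25
ee_pos: [0.5186, -0.2315, 0.0422]
ee_rot: [0.0, 0.765, 0.644, 0.0]
ft_force: [0.5, 2.2, 2.6]
grip_width: -0.0001
gripper_force: 1.4
```

>>> step_arm:
  motion:
    - {"tx": 0,"ty": 0,"tz": 0.4,"rx": 0,"ry": 0,"rz": 0}
    - {"tx": 0,"ty": 0,"tz": 0.8,"rx": 0,"ry": 0,"rz": 0}
    - {"tx": 0,"ty": 0,"tz": 1.2,"rx": 0,"ry": 0,"rz": 0}
    - {"tx": 0,"ty": 0,"tz": 1.6,"rx": 0,"ry": 0,"rz": 0}
    - {"tx": 0,"ty": 0,"tz": 2,"rx": 0,"ry": 0,"rz": 0}

```text
time_s: 7.75
ee_pos: [0.5186, -0.2315, 0.0405]
ee_rot: [0.0, 0.765, 0.644, 0.0]
ft_force: [-0.2, 3.2, 5.9]
grip_width: -0.0
gripper_force: 3.4
```

>>> step_arm:
  motion:
    - {"tx": 0,"ty": 0,"tz": 0.4,"rx": 0,"ry": 0,"rz": 0}
    - {"tx": 0,"ty": 0,"tz": 0.8,"rx": 0,"ry": 0,"rz": 0}
    - {"tx": 0,"ty": 0,"tz": 1.2,"rx": 0,"ry": 0,"rz": 0}
    - {"tx": 0,"ty": 0,"tz": 1.5,"rx": 0,"ry": 0,"rz": 0}
    - {"tx": 0,"ty": 0,"tz": 1.5,"rx": 0,"ry": 0,"rz": 0}

```text
time_s: 8.25
ee_pos: [0.5186, -0.2315, 0.0396]
ee_rot: [-0.0, 0.765, 0.644, 0.001]
ft_force: [-1.2, 3.9, 9.9]
grip_width: -0.0002
gripper_force: 5.2
```

The force is now rising at about 4 N/mm, so the rocker is at its stop. I'll back off the same way and look.

>>> step_arm:
  motion:
    - {"tx": 0,"ty": 0,"tz": -8,"rx": 0,"ry": 0,"rz": 0}
    - {"tx": 0,"ty": 0,"tz": -30,"rx": 0,"ry": 0,"rz": 0}
    - {"tx": 0,"ty": 0,"tz": -65,"rx": 0,"ry": 0,"rz": 0}
    - {"tx": 0,"ty": 0,"tz": -95,"rx": 0,"ry": 0,"rz": 0}
    - {"tx": 0,"ty": 0,"tz": -110,"rx": 0,"ry": 0,"rz": 0}

```text
time_s: 8.75
ee_pos: [0.5186, -0.2331, 0.1508]
ee_rot: [0.002, 0.765, 0.644, 0.0]
ft_force: [0.7, 0.6, -0.3]
grip_width: 0.0002
gripper_force: 0.0
```

```bash
python3 - <<'E'
from h import *
s=now(); grab('wrist','w4'); 
i=np.hstack([cv2.resize(load('w1')[0][200:290,270:365],(380,360)),cv2.resize(load('w4')[0][200:290,270:365],(380,360))]); save('w4c.png',i)
# depth profile along rocker: along, z
for n in('w1','w4'):
  T,k=load(n)[2:]; o=[]
  for a in (-14,-8,-3,3,6,9,12,14,16):
    z=[]
    for c in(-6,-4,4,6):
      w=np.array([.5155+.1735e-3*a+.985e-3*c,-.2478+.985e-3*a-.1735e-3*c,.047]); q=T[:3,:3]@w+T[:3,3]; z.append(pt(n,k[0]*q[0]/q[2]+k[2],k[1]*q[1]/q[2]+k[3])[2]*1000)
    o.append(np.median(z).round(1))
  print(n,o)
E
```

```text
t 8.75 p [ 518.6 -233.1  150.8] Xdeg 80.15 z [ 0.0026 -0.0021 -1.    ] F [ 0.72  0.64 -0.29] w 0.0002
w1 [np.float64(45.0), np.float64(44.8), np.float64(45.5), np.float64(46.4), np.float64(47.0), np.float64(49.2), np.float64(50.1), np.float64(50.3), np.float64(47.1)]
w4 [np.float64(50.4), np.float64(48.5), np.float64(46.2), np.float64(44.8), np.float64(45.4), np.float64(44.4), np.float64(45.4), np.float64(45.1), np.float64(44.7)]
```

View pics/w4c.png

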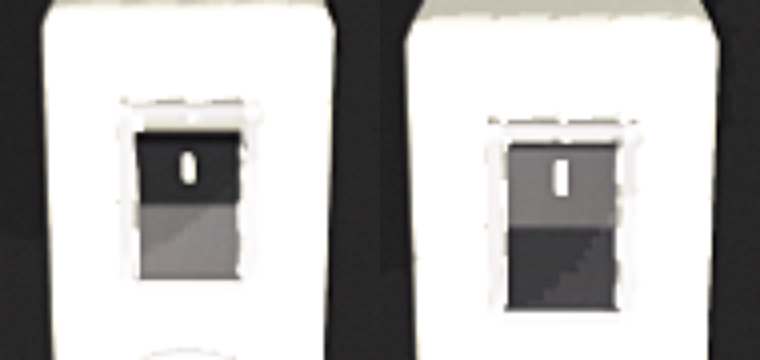

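The picture shows the rocker flipped: the marked half now lies level at 45 mm and the other half stands up, so it's fully on. Next is the lamp.

```bash
python3 - <<'E'
from h import *
W=[((518.6,-232,150.8),80.2),((480,-20,230),80.2),((400,195,230),105),((416.3,325.5,130),110)]
for a,b in zip(W,W[1:]): rows(*a,*b)
E
```

```text
tx 202.3 ty -74.1 tz -79.2 rz -0.000
tx 198.2 ty -115.4 tz 0.0 rz -0.433
tx 121.8 ty 49.5 tz 100.0 rz -0.087
```

>>> step_arm:
  motion:
    - {"tx": 30,"ty": -11,"tz": -20,"rx": 0,"ry": 0,"rz": 0}
    - {"tx": 72,"ty": -26,"tz": -38,"rx": 0,"ry": 0,"rz": 0}
    - {"tx": 114,"ty": -42,"tz": -54,"rx": 0,"ry": 0,"rz": 0}
    - {"tx": 157,"ty": -57,"tz": -68,"rx": 0,"ry": 0,"rz": 0}
    - {"tx": 200,"ty": -73,"tz": -79,"rx": 0,"ry": 0,"rz": 0}

```text
time_s: 9.3
ee_pos: [0.4794, -0.0206, 0.2271]
ee_rot: [-0.0, 0.765, 0.644, -0.001]
ft_force: [0.5, -0.0, 1.1]
grip_width: 0.0002
gripper_force: 0.0
```

>>> step_arm:
  motion:
    - {"tx": 42,"ty": -24,"tz": 0,"rx": 0,"ry": 0,"rz": -0.08}
    - {"tx": 84,"ty": -48,"tz": 0,"rx": 0,"ry": 0,"rz": -0.17}
    - {"tx": 126,"ty": -72,"tz": 0,"rx": 0,"ry": 0,"rz": -0.26}
    - {"tx": 165,"ty": -96,"tz": 0,"rx": 0,"ry": 0,"rz": -0.35}
    - {"tx": 190,"ty": -110,"tz": 0,"rx": 0,"ry": 0,"rz": -0.43}

```text
time_s: 9.8
ee_pos: [0.4017, 0.1868, 0.2263]
ee_rot: [-0.001, 0.607, 0.795, -0.001]
ft_force: [0.1, 0.6, -0.1]
grip_width: -0.0
gripper_force: 0.0
```

```bash
python3 - <<'E'
from h import *
s=now(); p=s['ee_pos']*1000
Q=R.from_quat(np.roll(s['ee_rot'],-1)).as_matrix(); a=np.degrees(np.arctan2(Q[1,0],Q[0,0]))
print(s['joints']); rows(p,a,(416.3,325.5,130),110)
E
```

```text
t 9.8 p [401.7 186.8 226.3] Xdeg 105.31 z [-2.e-03 -5.e-04 -1.e+00] F [ 0.13  0.64 -0.08] w -0.0
[-1.03588524  0.01929548  0.51463496  2.01403737 -0.01120304  1.11278258
 -0.24907928]
tx 129.9 ty 50.7 tz 96.3 rz -0.082
```

>>> step_arm:
  motion:
    - {"tx": 30,"ty": 12,"tz": 20,"rx": 0,"ry": 0,"rz": -0.02}
    - {"tx": 62,"ty": 24,"tz": 42,"rx": 0,"ry": 0,"rz": -0.04}
    - {"tx": 95,"ty": 37,"tz": 65,"rx": 0,"ry": 0,"rz": -0.06}
    - {"tx": 120,"ty": 47,"tz": 85,"rx": 0,"ry": 0,"rz": -0.08}
    - {"tx": 130,"ty": 51,"tz": 94,"rx": 0,"ry": 0,"rz": -0.08}

```text
time_s: 10.3
ee_pos: [0.4184, 0.3241, 0.1303]
ee_rot: [-0.0, 0.576, 0.817, -0.002]
ft_force: [-0.7, 0.1, 0.6]
grip_width: -0.0004
gripper_force: 0.0
```

>>> step_arm:
  motion:
    - {"tx": 0,"ty": 0,"tz": 5,"rx": 0,"ry": 0,"rz": 0}
    - {"tx": 0,"ty": 0,"tz": 10,"rx": 0,"ry": 0,"rz": 0}
    - {"tx": 0,"ty": 0,"tz": 15,"rx": 0,"ry": 0,"rz": 0}
    - {"tx": 0,"ty": 0,"tz": 20,"rx": 0,"ry": 0,"rz": 0}
    - {"tx": 0,"ty": 0,"tz": 20,"rx": 0,"ry": 0,"rz": 0}

```text
time_s: 10.8
ee_pos: [0.4202, 0.3217, 0.1136]
ee_rot: [-0.0, 0.578, 0.816, -0.0]
ft_force: [0.5, -0.3, -0.3]
grip_width: -0.0
gripper_force: 0.0
```

```bash
python3 - <<'E'
from h import *
s=now(); p=s['ee_pos']*1000
Q=R.from_quat(np.roll(s['ee_rot'],-1)).as_matrix(); a=np.degrees(np.arctan2(Q[1,0],Q[0,0]))
rows(p,a,(416.3,325.5,62),110); print(s['joints'])
grab('wrist','w5')
E
```

```text
t 10.8 p [420.2 321.7 113.6] Xdeg 109.35 z [-4.e-04 -1.e-04 -1.e+00] F [ 0.55 -0.33 -0.27] w -0.0
tx 4.9 ty -2.5 tz 51.6 rz -0.011
[-1.08381899  0.32987829  0.42159771  1.95572801 -0.17150287  0.89066174
 -0.23627768]
```

View pics/w5.png

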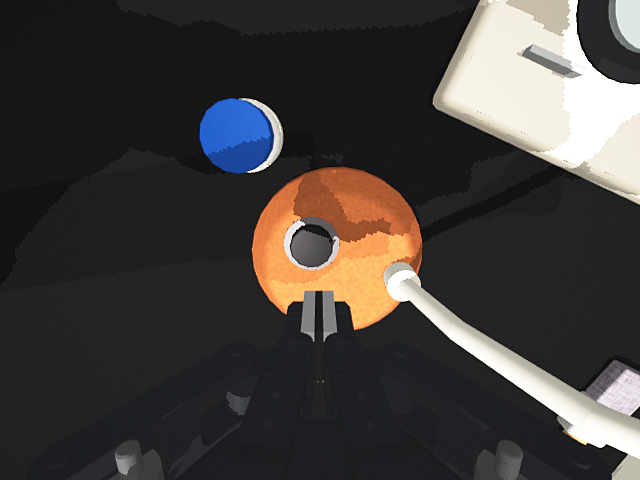

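The wrist view shows the switch at about (313,245). The neck runs off to the right, from (402,280) to (590,425), and jar_b is at (240,135). I'll check the switch position and how close the neck comes.

```bash
python3 - <<'E'
from h import *
for u,v in [(313,245),(290,245),(336,245)]: print(pt('w5',u,v,.05).round(4),pt('w5',u,v)[2].round(4))
for u,v in [(402,280),(425,305),(455,330),(500,362),(545,392),(590,425),(625,435)]: print('neck',u,v,pt('w5',u,v).round(3))
E
```

```text
[0.4148 0.3289 0.05  ] 0.0496
[0.4005 0.3238 0.05  ] 0.0487
[0.429  0.3339 0.05  ] 0.0412
neck 402 280 [0.477 0.328 0.057]
neck 425 305 [0.484 0.327 0.086]
neck 455 330 [0.49  0.331 0.114]
neck 500 362 [0.498 0.335 0.14 ]
neck 545 392 [0.504 0.338 0.159]
neck 590 425 [0.509 0.34  0.173]
neck 625 435 [0.513 0.344 0.18 ]
```

The neck stays at x≥0.477, at least 16 mm from the gripper's body at the press. I'll aim a little to the far side of the switch, at (413,326).

>>> step_arm:
  motion:
    - {"tx": 3,"ty": -3,"tz": 10,"rx": 0,"ry": 0,"rz": 0}
    - {"tx": 6.4,"ty": -5.4,"tz": 25,"rx": 0,"ry": 0,"rz": 0}
    - {"tx": 6.4,"ty": -5.4,"tz": 40,"rx": 0,"ry": 0,"rz": 0}
    - {"tx": 6.4,"ty": -5.4,"tz": 53,"rx": 0,"ry": 0,"rz": 0}
    - {"tx": 6.4,"ty": -5.4,"tz": 62,"rx": 0,"ry": 0,"rz": 0}

```text
time_s: 11.35
ee_pos: [0.4125, 0.3266, 0.0505]
ee_rot: [-0.0, 0.578, 0.816, -0.001]
ft_force: [-0.9, 0.0, 0.0]
grip_width: 0.0
gripper_force: 0.0
```

>>> step_arm:
  motion:
    - {"tx": 0,"ty": 0,"tz": 1,"rx": 0,"ry": 0,"rz": 0}
    - {"tx": 0,"ty": 0,"tz": 2,"rx": 0,"ry": 0,"rz": 0}
    - {"tx": 0,"ty": 0,"tz": 3,"rx": 0,"ry": 0,"rz": 0}
    - {"tx": 0,"ty": 0,"tz": 4,"rx": 0,"ry": 0,"rz": 0}
    - {"tx": 0,"ty": 0,"tz": 5,"rx": 0,"ry": 0,"rz": 0}

```text
time_s: 11.85
ee_pos: [0.4134, 0.3272, 0.0471]
ee_rot: [0.0, 0.578, 0.816, 0.001]
ft_force: [0.2, -0.8, -0.6]
grip_width: -0.0001
gripper_force: 0.0
```

>>> step_arm:
  motion:
    - {"tx": 0,"ty": 0,"tz": 1,"rx": 0,"ry": 0,"rz": 0}
    - {"tx": 0,"ty": 0,"tz": 2,"rx": 0,"ry": 0,"rz": 0}
    - {"tx": 0,"ty": 0,"tz": 3,"rx": 0,"ry": 0,"rz": 0}
    - {"tx": 0,"ty": 0,"tz": 4,"rx": 0,"ry": 0,"rz": 0}
    - {"tx": 0,"ty": 0,"tz": 5,"rx": 0,"ry": 0,"rz": 0}

```text
time_s: 12.35
ee_pos: [0.4133, 0.3271, 0.0418]
ee_rot: [0.0, 0.578, 0.816, 0.0]
ft_force: [-0.4, -0.1, 2.9]
grip_width: -0.0001
gripper_force: 1.2
```

>>> step_arm:
  motion:
    - {"tx": 0,"ty": 0,"tz": 0.5,"rx": 0,"ry": 0,"rz": 0}
    - {"tx": 0,"ty": 0,"tz": 1,"rx": 0,"ry": 0,"rz": 0}
    - {"tx": 0,"ty": 0,"tz": 1.5,"rx": 0,"ry": 0,"rz": 0}
    - {"tx": 0,"ty": 0,"tz": 2,"rx": 0,"ry": 0,"rz": 0}
    - {"tx": 0,"ty": 0,"tz": 2.5,"rx": 0,"ry": 0,"rz": 0}

```text
time_s: 12.85
ee_pos: [0.4133, 0.3271, 0.0395]
ee_rot: [-0.0, 0.578, 0.816, 0.0]
ft_force: [-0.3, -0.1, 5.4]
grip_width: -0.0002
gripper_force: 2.7
```

>>> step_arm:
  motion:
    - {"tx": 0,"ty": 0,"tz": 0.5,"rx": 0,"ry": 0,"rz": 0}
    - {"tx": 0,"ty": 0,"tz": 1,"rx": 0,"ry": 0,"rz": 0}
    - {"tx": 0,"ty": 0,"tz": 1.5,"rx": 0,"ry": 0,"rz": 0}
    - {"tx": 0,"ty": 0,"tz": 2,"rx": 0,"ry": 0,"rz": 0}
    - {"tx": 0,"ty": 0,"tz": 2,"rx": 0,"ry": 0,"rz": 0}

```text
time_s: 13.35
ee_pos: [0.4133, 0.3271, 0.0381]
ee_rot: [-0.0, 0.578, 0.816, 0.0]
ft_force: [-1.8, -2.1, 9.9]
grip_width: -0.0001
gripper_force: 5.3
```

The switch is at its stop, so I'll back off straight up and look.

>>> step_arm:
  motion:
    - {"tx": 0,"ty": 0,"tz": -5,"rx": 0,"ry": 0,"rz": 0}
    - {"tx": 0,"ty": 0,"tz": -20,"rx": 0,"ry": 0,"rz": 0}
    - {"tx": 0,"ty": 0,"tz": -45,"rx": 0,"ry": 0,"rz": 0}
    - {"tx": 0,"ty": 0,"tz": -65,"rx": 0,"ry": 0,"rz": 0}
    - {"tx": 0,"ty": 0,"tz": -75,"rx": 0,"ry": 0,"rz": 0}

```text
time_s: 13.85
ee_pos: [0.4135, 0.3271, 0.1134]
ee_rot: [0.0, 0.578, 0.816, 0.001]
ft_force: [-0.3, -0.0, 0.7]
grip_width: 0.0
gripper_force: 0.0
```

```bash
python3 - <<'E'
from h import *
s=now(); grab('wrist','w6')
for n in('w5','w6'):
  T,k=load(n)[2:]; z=[]
  for dx in(-6,-3,0,3,6):
    for dy in(-6,-3,0,3,6):
      q=T[:3,:3]@[.4148+dx/1e3,.328+dy/1e3,.047]+T[:3,3]; z.append(pt(n,k[0]*q[0]/q[2]+k[2],k[1]*q[1]/q[2]+k[3])[2]*1000)
  print(n,np.median(z).round(2))
a=109.35; p=s['ee_pos']*1000
W=[(p,a),((390,180,170),100),((529,-16.5,130),92)]
for x,y in zip(W,W[1:]): rows(*x,*y)
E
```

```text
t 13.85 p [413.5 327.1 113.4] Xdeg 109.43 z [ 0.0011  0.0011 -1.    ] F [-0.29 -0.01  0.68] w 0.0
w5 49.34
w6 43.57
tx -131.0 ty -70.9 tz -56.6 rz 0.163
tx -217.7 ty 102.8 tz 40.0 rz 0.140
```

The switch top went from 49.3 to 43.6 mm, so it is fully down and latched. Now I'll go to the remote.

>>> step_arm:
  motion:
    - {"tx": -20,"ty": -11,"tz": -25,"rx": 0,"ry": 0,"rz": 0.03}
    - {"tx": -50,"ty": -27,"tz": -45,"rx": 0,"ry": 0,"rz": 0.06}
    - {"tx": -80,"ty": -43,"tz": -57,"rx": 0,"ry": 0,"rz": 0.09}
    - {"tx": -110,"ty": -60,"tz": -57,"rx": 0,"ry": 0,"rz": 0.12}
    - {"tx": -131,"ty": -71,"tz": -57,"rx": 0,"ry": 0,"rz": 0.163}

```text
time_s: 14.4
ee_pos: [0.3886, 0.1773, 0.1685]
ee_rot: [-0.0, 0.644, 0.765, -0.001]
ft_force: [1.6, -0.1, -0.1]
grip_width: 0.0003
gripper_force: 0.0
```

>>> step_arm:
  motion:
    - {"tx": -40,"ty": 19,"tz": 4,"rx": 0,"ry": 0,"rz": 0.03}
    - {"tx": -84,"ty": 40,"tz": 12,"rx": 0,"ry": 0,"rz": 0.06}
    - {"tx": -128,"ty": 60,"tz": 20,"rx": 0,"ry": 0,"rz": 0.09}
    - {"tx": -172,"ty": 81,"tz": 30,"rx": 0,"ry": 0,"rz": 0.12}
    - {"tx": -210,"ty": 99,"tz": 38,"rx": 0,"ry": 0,"rz": 0.14}

```text
time_s: 14.9
ee_pos: [0.5245, -0.0117, 0.1298]
ee_rot: [-0.0, 0.695, 0.719, -0.001]
ft_force: [0.1, 0.4, 0.6]
grip_width: -0.0001
gripper_force: 0.0
```

>>> step_arm:
  motion:
    - {"tx": -3,"ty": 2,"tz": 5,"rx": 0,"ry": 0,"rz": 0}
    - {"tx": -6,"ty": 3,"tz": 10,"rx": 0,"ry": 0,"rz": 0}
    - {"tx": -8,"ty": 4,"tz": 10,"rx": 0,"ry": 0,"rz": 0}
    - {"tx": -8,"ty": 4,"tz": 10,"rx": 0,"ry": 0,"rz": 0}
    - {"tx": -8,"ty": 4,"tz": 10,"rx": 0,"ry": 0,"rz": 0}

```text
time_s: 15.4
ee_pos: [0.528, -0.016, 0.1214]
ee_rot: [-0.0, 0.693, 0.72, 0.0]
ft_force: [0.7, 0.8, 0.7]
grip_width: 0.0002
gripper_force: 0.0
```

```bash
python3 - <<'E'
from h import *
s=now(); p=s['ee_pos']*1000
Q=R.from_quat(np.roll(s['ee_rot'],-1)).as_matrix(); a=np.degrees(np.arctan2(Q[1,0],Q[0,0]))
rows(p,a,(529.2,-16.4,40),a); print(s['joints'])
grab('wrist','w7')
im=load('w7')[0]; T,k=load('w7')[2:]; q=T[:3,:3]@[.5292,-.0164,.023]+T[:3,3]; print(k[0]*q[0]/q[2]+k[2],k[1]*q[1]/q[2]+k[3])
E
```

```text
t 15.4 p [528.  -16.  121.4] Xdeg 92.19 z [ 2.0e-04  1.1e-03 -1.0e+00] F [0.73 0.76 0.72] w 0.0002
tx -0.4 ty 1.2 tz 81.4 rz -0.000
[-0.60673381  0.36238039  0.68220116  1.95631353 -0.28637102  0.91910188
  0.25775572]
318.7523986195502 242.2328727623276
```

View pics/w7.png

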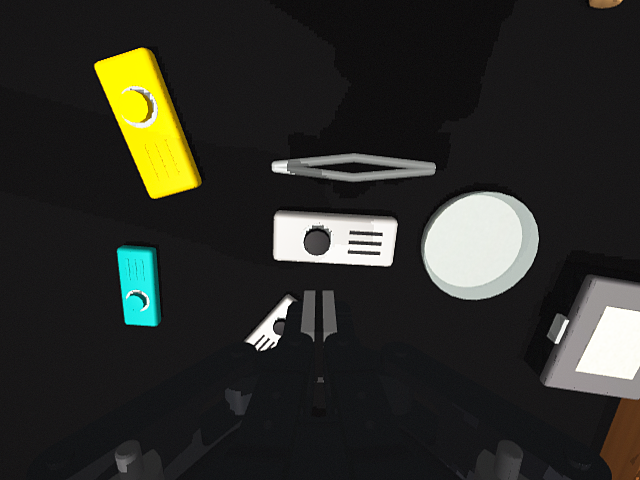

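The key is at (316.5,241), within 2 mm of the prediction, and the forceps and dish are clear of it. The TCP is already over it, so I'll go straight down.

>>> step_arm:
  motion:
    - {"tx": 0,"ty": 0,"tz": 20,"rx": 0,"ry": 0,"rz": 0}
    - {"tx": 0,"ty": 0,"tz": 45,"rx": 0,"ry": 0,"rz": 0}
    - {"tx": 0,"ty": 0,"tz": 70,"rx": 0,"ry": 0,"rz": 0}
    - {"tx": 0,"ty": 0,"tz": 85,"rx": 0,"ry": 0,"rz": 0}
    - {"tx": 0,"ty": 0,"tz": 92,"rx": 0,"ry": 0,"rz": 0}

```text
time_s: 15.95
ee_pos: [0.5274, -0.0169, 0.0282]
ee_rot: [-0.001, 0.694, 0.72, -0.001]
ft_force: [-0.2, -0.4, 0.2]
grip_width: -0.0002
gripper_force: 0.0
```

>>> step_arm:
  motion:
    - {"tx": 0,"ty": 0,"tz": 1,"rx": 0,"ry": 0,"rz": 0}
    - {"tx": 0,"ty": 0,"tz": 2,"rx": 0,"ry": 0,"rz": 0}
    - {"tx": 0,"ty": 0,"tz": 3,"rx": 0,"ry": 0,"rz": 0}
    - {"tx": 0,"ty": 0,"tz": 4,"rx": 0,"ry": 0,"rz": 0}
    - {"tx": 0,"ty": 0,"tz": 5,"rx": 0,"ry": 0,"rz": 0}

```text
time_s: 16.45
ee_pos: [0.5287, -0.0174, 0.0246]
ee_rot: [0.0, 0.694, 0.72, 0.0]
ft_force: [-0.3, -0.4, 0.6]
grip_width: 0.0
gripper_force: 0.0
```

>>> step_arm:
  motion:
    - {"tx": 0,"ty": 0,"tz": 1,"rx": 0,"ry": 0,"rz": 0}
    - {"tx": 0,"ty": 0,"tz": 2,"rx": 0,"ry": 0,"rz": 0}
    - {"tx": 0,"ty": 0,"tz": 3,"rx": 0,"ry": 0,"rz": 0}
    - {"tx": 0,"ty": 0,"tz": 4,"rx": 0,"ry": 0,"rz": 0}
    - {"tx": 0,"ty": 0,"tz": 5,"rx": 0,"ry": 0,"rz": 0}

```text
time_s: 16.95
ee_pos: [0.5283, -0.0175, 0.0191]
ee_rot: [-0.0, 0.694, 0.72, 0.0]
ft_force: [0.4, -0.5, 1.9]
grip_width: 0.0001
gripper_force: 0.6
```

>>> step_arm:
  motion:
    - {"tx": 0,"ty": 0,"tz": 0.5,"rx": 0,"ry": 0,"rz": 0}
    - {"tx": 0,"ty": 0,"tz": 1,"rx": 0,"ry": 0,"rz": 0}
    - {"tx": 0,"ty": 0,"tz": 1.5,"rx": 0,"ry": 0,"rz": 0}
    - {"tx": 0,"ty": 0,"tz": 2,"rx": 0,"ry": 0,"rz": 0}
    - {"tx": 0,"ty": 0,"tz": 2.5,"rx": 0,"ry": 0,"rz": 0}

```text
time_s: 17.45
ee_pos: [0.5283, -0.0175, 0.0167]
ee_rot: [-0.0, 0.694, 0.72, 0.0]
ft_force: [-1.0, -0.0, 2.4]
grip_width: -0.0002
gripper_force: 1.1
```

>>> step_arm:
  motion:
    - {"tx": 0,"ty": 0,"tz": 0.4,"rx": 0,"ry": 0,"rz": 0}
    - {"tx": 0,"ty": 0,"tz": 0.8,"rx": 0,"ry": 0,"rz": 0}
    - {"tx": 0,"ty": 0,"tz": 1.2,"rx": 0,"ry": 0,"rz": 0}
    - {"tx": 0,"ty": 0,"tz": 1.5,"rx": 0,"ry": 0,"rz": 0}
    - {"tx": 0,"ty": 0,"tz": 1.5,"rx": 0,"ry": 0,"rz": 0}

```text
time_s: 17.95
ee_pos: [0.5283, -0.0175, 0.0152]
ee_rot: [-0.0, 0.694, 0.72, 0.0]
ft_force: [-0.3, 0.6, 3.4]
grip_width: 0.0001
gripper_force: 1.4
```

>>> step_arm:
  motion:
    - {"tx": 0,"ty": 0,"tz": 0.4,"rx": 0,"ry": 0,"rz": 0}
    - {"tx": 0,"ty": 0,"tz": 0.8,"rx": 0,"ry": 0,"rz": 0}
    - {"tx": 0,"ty": 0,"tz": 1.2,"rx": 0,"ry": 0,"rz": 0}
    - {"tx": 0,"ty": 0,"tz": 1.2,"rx": 0,"ry": 0,"rz": 0}
    - {"tx": 0,"ty": 0,"tz": 1.2,"rx": 0,"ry": 0,"rz": 0}

```text
time_s: 18.45
ee_pos: [0.5283, -0.0175, 0.0143]
ee_rot: [-0.0, 0.694, 0.72, 0.0]
ft_force: [-1.3, 1.1, 5.4]
grip_width: -0.0001
gripper_force: 3.0
```

>>> step_arm:
  motion:
    - {"tx": 0,"ty": 0,"tz": 0.4,"rx": 0,"ry": 0,"rz": 0}
    - {"tx": 0,"ty": 0,"tz": 0.8,"rx": 0,"ry": 0,"rz": 0}
    - {"tx": 0,"ty": 0,"tz": 0.8,"rx": 0,"ry": 0,"rz": 0}
    - {"tx": 0,"ty": 0,"tz": 0.8,"rx": 0,"ry": 0,"rz": 0}
    - {"tx": 0,"ty": 0,"tz": 0.8,"rx": 0,"ry": 0,"rz": 0}

```text
time_s: 18.95
ee_pos: [0.5283, -0.0175, 0.0137]
ee_rot: [-0.0, 0.694, 0.72, 0.0]
ft_force: [-2.8, -0.5, 7.2]
grip_width: 0.0002
gripper_force: 4.1
```

>>> step_arm:
  motion:
    - {"tx": 0,"ty": 0,"tz": -2,"rx": 0,"ry": 0,"rz": 0}
    - {"tx": 0,"ty": 0,"tz": -8,"rx": 0,"ry": 0,"rz": 0}
    - {"tx": 0,"ty": 0,"tz": -30,"rx": 0,"ry": 0,"rz": 0}
    - {"tx": 0,"ty": 0,"tz": -70,"rx": 0,"ry": 0,"rz": 0}
    - {"tx": 0,"ty": 0,"tz": -108,"rx": 0,"ry": 0,"rz": 0}

```text
time_s: 19.45
ee_pos: [0.5277, -0.0176, 0.122]
ee_rot: [-0.0, 0.694, 0.72, -0.001]
ft_force: [0.7, -0.5, 0.3]
grip_width: -0.0
gripper_force: 0.0
```

>>> step_arm:
  motion:
    - {"tx": 0,"ty": 0,"tz": -30,"rx": 0,"ry": 0,"rz": 0}
    - {"tx": 0,"ty": 0,"tz": -55,"rx": 0,"ry": 0,"rz": 0}
    - {"tx": 0,"ty": 0,"tz": -70,"rx": 0,"ry": 0,"rz": 0}
    - {"tx": 0,"ty": 0,"tz": -70,"rx": 0,"ry": 0,"rz": 0}
    - {"tx": 0,"ty": 0,"tz": -70,"rx": 0,"ry": 0,"rz": 0}

```text
time_s: 19.95
ee_pos: [0.5279, -0.0173, 0.1907]
ee_rot: [-0.0, 0.694, 0.72, -0.0]
ft_force: [-0.5, -0.2, -0.5]
grip_width: 0.0001
gripper_force: 0.0
```

```bash
python3 - <<'E'
from h import *
now(); grab('wrist','w8'); grab('scene','s2')
def rem(n):
    p=load(n)[0].astype(int); T,k=load(n)[2:]; q=T[:3,:3]@[.5434,-.0177,.015]+T[:3,3]; u,v=int(k[0]*q[0]/q[2]+k[2]),int(k[1]*q[1]/q[2]+k[3])
    b=(p.min(2)>150); P,r=rect(n,b,.015,(u-70,v-32,u+70,v+32)); print(n,r)
    for x,y in((.5275,-.016),(.56,-.004)):
        q=T[:3,:3]@[x,y,.02]+T[:3,3]; print('z',pt(n,k[0]*q[0]/q[2]+k[2],k[1]*q[1]/q[2]+k[3])[2].round(4))
rem('w7'); rem('w8')
a,b=load('scene1')[0].astype(int),load('s2')[0].astype(int); print('scene diff px in bench items:',(np.abs(a-b).max(2)>60)[200:,:].sum())
save('s2d.png',np.vstack([load('s2')[0][130:430]]))
E
```

```text
t 19.95 p [527.9 -17.3 190.7] Xdeg 92.08 z [-3.e-04  3.e-04 -1.e+00] F [-0.53 -0.19 -0.53] w 0.0001
w7 ((541.2572631835938, -16.96435546875), (38.2601432800293, 95.75237274169922), 88.96589660644531)
z 0.0218
z 0.0146
w8 ((541.5157470703125, -17.099699020385742), (38.74501419067383, 95.76083374023438), 89.13196563720703)
z 0.0228
z 0.0144
scene diff px in bench items: 35
```

The remote hasn't moved (under 0.3 mm) and its key is back up. The rest of the bench looks unchanged, and the arm is clear. I'm handing in.

```bash
python3 -c "
from bench import close_job
print(close_job())"
```

```text
the job is handed in; nothing more can be done
None
```

The job is handed in at about 20 s: strip rocker fully on, lamp switch latched down, then the shutter key pressed to its stop and released, with the remote unmoved, the bench undisturbed and the arm clear.

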